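# Book a tin in and hold the letter clip open over its stock card

### The arm

A 6-joint arm with a two-finger parallel gripper is mounted at the origin on the work surface. World frame = base frame: x ahead of the robot, y to its left, z up, the work surface at z = 0. Lengths are in m, angles in rad, forces in N, time in s.
With the tool pointing down it reaches from about 0.35 to 0.925 m from the base axis. Payload 6.4 kg.
Tool frame: the origin (TCP) lies between the finger pads; the fingertips stand 17 mm ahead of it and the grasp point (between the pads) lies 2 mm behind it; z points along the fingers, x is the direction in which the jaws open and shut, and the axes are right-handed (so a half turn about z gives the same grasp; the last joint's range is limited). The gripper opens to 94 mm and grips with 3 to 60 N. Pads are 16 mm wide; open, the fingers measure 119 mm over their backs; the gripper's body (75 mm by 177 mm) begins 78 mm behind the grasp point.
Start: joints at [-1.483, 0.245, 1.558, -0, 1.339, -0.174], TCP at [0.168, -0.628, 0.222] pointing down, gripper open.
Joint ranges: [-3.13, 3.13], [-1.02, 2.26], [0.13, 2.54], [-0.95, 4.09], [0.21, 2.88], [-2.74, 2.74]. Speed limits (rad/s): [2.57, 2.57, 3.14, 3.14, 3.14, 3.14].

### API

Orientations are given as a unit quaternion [x, y, z, w].
In Python, from cell import env gives the robot as it stands. The module is installed in compiled form; this text tells all that it offers.
- The arm moves only by the shell command python3 -m crank 'ROWS' [FORCE]. ROWS is JSON, a list of rows, each an object with "xyz": the shift along the tool's x, y, z in mm, a list of three; "angular": the turn, a rotation vector about the tool's x, y, z in degrees, a list of three; "hand": the opening, from -1 (shut) to 1 (fully open), so that 0 is half open. In form: [{"xyz": [tx, ty, tz], "angular": [rx, ry, rz], "hand": hand}, ...]. A call has 1 to 10 rows; each row shifts and turns the commanded pose from where the row before left it, along the tool's axes as they then stand; what a row does not reach is not made up. A row lasts 1/10 s, in which the tool goes at most 50 mm and 8.59 degrees, less where a joint would pass 70% of its speed; a pose out of reach is approached as far as the arm can. A call is refused whole if a number of a shift passes 50 or a number of a turn 8.59, either way. A call with a gripper value outside its range is refused whole. The fingers move at their own pace and stop on an object; FORCE is the grip in N (left out, the last holds). Time passes only in rows, so rows that do not move let the fingers close. It gives the time, the measured TCP pose, the force and the opening at its end, in the units of the state.
- env.sense(): the state, without advancing time (a new reading comes with each control period).
- env.camera(name): name is "side" or "top" or "wrist"; returns a dict with "color" (400x640x3 uint8, red, green, blue), "fx", "fy", "cx", "cy" (pixels), "camera_from_world" (4x4, takes a point from world to camera coordinates). Camera axes: x right, y down, z forward; pixel columns grow to the right and rows downward; lengths in m; the calibration is good to about 2 mm. A picture is of the moment at which its call begins. There is no depth.
- env.finish_job(): hands the job in, once; it reports no verdict.
The state is a dict: "clock": time; "joint_positions": joint angles; "qd": joint speeds; "tau": joint torques, N m; "ee_pos": TCP position; "tcp_rot": TCP orientation; "ft_force": force on the tool from outside, world axes, zero at the start; "torque": the same for the moment, N m; "opening": opening from 0.0 (shut) to 1.0 (fully open).
Only numpy, scipy, OpenCV 4.12 (cv2) and the standard library are available. Lean on these libraries where they do the work, as an engineer would, in place of code of your own. Each camera call takes 0.05 s, during which the arm holds its last target. There are 200 camera calls.

### The job

I am booking this tin in: first turn it, standing where it is, so that the barcode label faces the scanner's window, and let go of it. Then squeeze the handles of the letter clip parked on the near wall of the ticket tray to spread its jaws, lift it off, and hold it wide open and upright over the middle of the stock card's top edge, with the edge well down between the jaws but neither the jaws nor the barrel touching the card, so that I can slip the ticket in. Finish like that, still gripping the clip and holding it open, and leave the card stand, the tray and everything else where they are.

Things in the scene. Friction and masses are not known exactly. Their poses are not given: they have to be found in the camera images.
- tin_mid (a point): Dark metal tin with a bare aluminium lid, a loose upright cylinder 56 mm across (57 mm at the lid, the top 12 mm), 90 mm tall, 0.22 kg. The point is on its axis, half-way up (45 mm). Its x axis points out through the middle of the white barcode label (70 degrees wide) on its side; z up. A small ridge on the lid, from near the middle to the rim, lies directly above the label.
- scan_window (a point): Middle of the dark window of the desktop barcode scanner, a fixed block 66 x 84 mm in plan, 130 mm tall. The point is on its front face, 76 mm up; the window looks along -x, z is up. The tin stands about 150 mm in front of it; the label faces the window when the tin's x axis points at this point, to about 14 degrees.
- clip_handles (a point): Point midway between the handles of the steel letter (bulldog) clip, 22 mm above its barrel's axis: a good height to grasp. x runs along the barrel, y across (the squeezing direction), z up. Each handle is a flat plate 34 mm wide (along x) reaching 35 mm above the barrel's axis (38 squeezed). Outer faces at the top: 35 mm apart when parked, 16 mm apart, parallel and upright when fully squeezed.
- clip_mouth (a point): The middle of the clip's mouth, level with the jaw tips, 52 mm straight below clip_handles (same axes). The underside of the barrel is 26 mm above this point: an edge can enter the mouth that far.
- clip_jaw (a joint): Turn of each half of the clip against its spring, rad (both halves always turn equally): 0 parked (jaws 3 mm apart), -0.05 shut, 0.26 fully spread at a firm stop (jaws 17 mm apart at the tips). Wide open means above 0.17 (12 mm). Full squeeze takes about 6 N a handle near its top, up to 15 N low down; 20 N does no harm.
- tray_front (a point): Middle of the top edge of the near wall of the loose ticket tray, an open steel tray 120 mm (x) by 160 mm (y), 50 mm tall, walls 3 mm thick. x points across the wall into the tray, y along the wall, z up. The clip sits within 40 mm of this point along the wall; but for flat paper slips the tray is empty.
- card_edge (a point): Middle of the top edge of the stock card, a stiff upright card 120 mm wide, 3 mm thick, its top 115 mm above the surface, in a loose slotted steel bar 130 x 47 mm, 18 mm tall (0.8 kg together). x points across the card (its normal), y along its top edge, z up. The clip's x axis must lie along this y axis, either way round.
- tin: The whole tin; origin in the middle of its underside, axes as tin_mid.
- clip: The whole clip, loose, 65 g, 56 mm wide across the jaws, 65 mm tall; origin at clip_mouth. It starts upright, handles up, on the tray's near wall: its barrel (8 mm thick) rests on the wall's top edge, the jaws hang 26 mm down either side of the wall, its x axis along the wall.
- tray: The whole ticket tray; origin in the middle of its underside, 58.5 mm behind and 50 mm below tray_front.
- card_stand: The whole card stand; origin in the middle of its underside, 115 mm below card_edge.
- stein_mid (a point): Bystander: glass beer stein, 85 mm across with a side handle to 80 mm from its axis, 150 mm tall; the point is half-way up its axis.
- clamp_mid (a point): Bystander: chrome record clamp, a disc 78 mm across with a narrower knurled knob on top, 39 mm tall; the point is half-way up its axis.
- adapter_mid (a point): Bystander: plastic 45 adapter, a flat ring with three spokes, 38 mm across, 6 mm tall; the point is at its centre.
- holder_mid (a point): Bystander: silicone cartridge holder, 55 x 110 mm and 25 mm tall, with two pickup cartridges in its slots; the point is at its centre.
- brush_mid (a point): Bystander: record brush, 95 x 24 mm and 26 mm tall; the point is at its centre.
There are look-alikes about, which are no part of the job. Leave any green or pink look-alike of the card_stand alone.

How it is judged:
On the way, in this order (a step that is already met when the one before it is completed fails the run):
1. the tin stands on its spot, let go, with its label facing the scanner's window (y of scan_window in the frame of tin_mid between -0.04 and 0.04 m and x of scan_window in the frame of tin_mid above 0.08 m and angle between tin_mid's own z axis and vertical below 0.1 rad and distance of tin_mid from where it was at the start of the episode below 0.03 m and contact force between the fingers and tin below 0.1 N), for 0.2 s.
2. the clip is held spread in the gripper, clear of the tray (value of joint clip_jaw above 0.17 rad and contact force between the fingers and clip above 2 N and contact force between clip and tray below 0.1 N and height (world z) of clip_mouth above 0.06 m), for 0.2 s.
At the end, for the whole second after the job is handed in: Tin upright within 30 mm of its spot, released, label within 15 degrees of the window. Clip gripped upright, spread over 0.17 rad, along the card's edge within 0.2 rad, centred within 25 mm (7 mm across), tips 8-26 mm below the edge, touching neither card nor tray. Stand, tray in place (all of step 1 and value of joint clip_jaw above 0.17 rad and contact force between the fingers and clip above 2 N and z of clip_mouth in the frame of card_edge between -0.026 and -0.008 m and x of clip_mouth in the frame of card_edge between -0.007 and 0.007 m and y of clip_mouth in the frame of card_edge between -0.025 and 0.025 m and angle between the x axis of clip_mouth and the y axis of card_edge, either way round below 0.2 rad and angle between clip_mouth's own z axis and vertical below 0.2 rad and contact force between clip and card_stand below 0.1 N and contact force between clip and tray below 0.1 N and linear speed of clip below 0.02 m/s and angle between card_edge's own z axis and vertical below 0.08 rad and distance of card_edge from where it was at the start of the episode below 0.015 m and distance of tray_front from where it was at the start of the episode below 0.03 m); the arm keeps its last pose, push and grip.
It fails at once if a bystander is pushed more than 20 mm (distance of any of stein_mid, clamp_mid, adapter_mid, holder_mid, brush_mid from where it was at the start of the episode above 0.02 m).
It fails at once if the tin is tipped over (angle between tin_mid's own z axis and vertical above 0.35 rad).
It also fails if it takes over 51 s, if anything falls off the work surface, if the arm or the gripper's body presses on something with over 40 N, if the wrist force passes 120 N, or if a joint passes its speed limit or range.

## Working session

There is one attempt and no reset: what is moved stays moved. The work goes in short steps, Python scripts to look and compute and a shell command to move; the robot and the scene stay as the last step left them, time stands still between calls to the robot, and variables do not carry over. Pictures are saved under pics/ and viewed, about 8 in all and at most 12, crops included, and the job is handed in when it is done.

```bash
mkdir -p pics; cat > h.py <<'E'
import numpy as np, cv2, json
from cell import env
from scipy.spatial.transform import Rotation as R
def snap(name,fn):
    c=env.camera(name); np.savez(f'pics/{fn}.npz',**c)
    cv2.imwrite(f'pics/{fn}.png',c['color'][:,:,::-1]); return c
def load(fn): return dict(np.load(f'pics/{fn}.npz'))
def ray(c,u,v,z):
    T=c['camera_from_world']; Rm=T[:3,:3]; o=-Rm.T@T[:3,3]
    d=Rm.T@np.array([(u-c['cx'])/c['fx'],(v-c['cy'])/c['fy'],1]); return o+d*(z-o[2])/d[2]
def proj(c,p):
    q=c['camera_from_world']@np.append(p,1); return np.array([c['fx']*q[0]/q[2]+c['cx'],c['fy']*q[1]/q[2]+c['cy']])
def st():
    s=env.sense(); r=R.from_quat(s['tcp_rot'])
    print('t',round(s['clock'],2),'p',np.round(s['ee_pos'],4),'F',np.round(s['ft_force'],1),'open',round(float(s['opening']),3)); print('x',np.round(r.as_matrix()[:,0],3),'y',np.round(r.as_matrix()[:,1],3),'z',np.round(r.as_matrix()[:,2],3)); return s,r
E
python3 - <<'E'
from h import *
st()
for n in ('top','side'):
    c=snap(n,n+'0'); print(n,-c['camera_from_world'][:3,:3].T@c['camera_from_world'][:3,3],c['fx'])
E
```

```text
t 0.0 p [ 0.1682 -0.6273  0.2214] F [-0.3 -0.8 -0.1] open 1.0
x [ 0.259 -0.966 -0.002] y [-0.966 -0.259 -0.   ] z [-0.     0.002 -1.   ]
top [0.45023298 0.07003102 0.98395785] 403.6519966806898
side [ 0.53329307 -0.53138074  0.62117129] 369.6826891795369
```

View pics/top0.png

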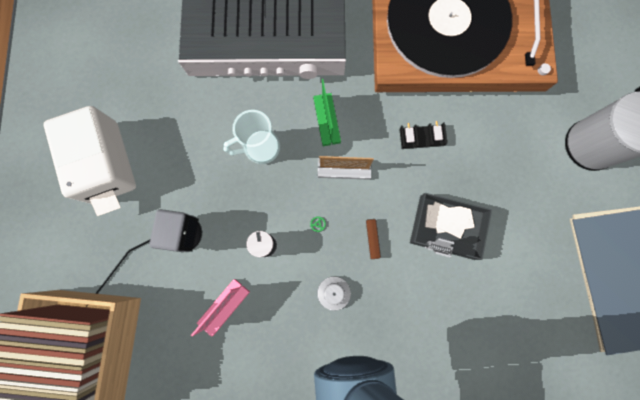

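View pics/side0.png

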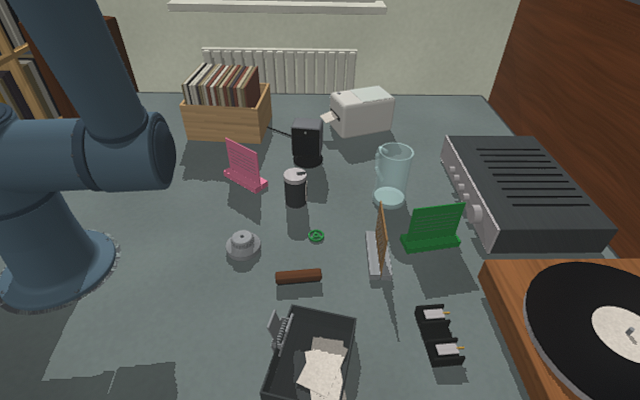

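The top view shows these objects:
- Tin at (260,243), facing the scanner at (175,230).
- Tray at (450,226), with the clip on its near wall at (440,246).
- Three card-stand candidates: brown card on a silver bar at (345,167), green at (327,118) and pink at (220,308). Brown/silver is the one meant, since green and pink are look-alikes.

I'll confirm with an enlarged crop.

```bash
python3 - <<'E'
from h import *
i=cv2.imread('pics/top0.png'); s=cv2.imread('pics/side0.png')
f=lambda i,x,y,w,h:cv2.resize(i[y:y+h,x:x+w],(400,300),interpolation=cv2.INTER_CUBIC)
m=np.vstack([np.hstack([f(i,150,190,133,100),f(i,400,185,107,80)]),np.hstack([f(i,300,130,93,70),f(s,255,115,133,100)])])
cv2.imwrite('pics/m1.png',m)
E
```

```text
(no output)
```

View pics/m1.png

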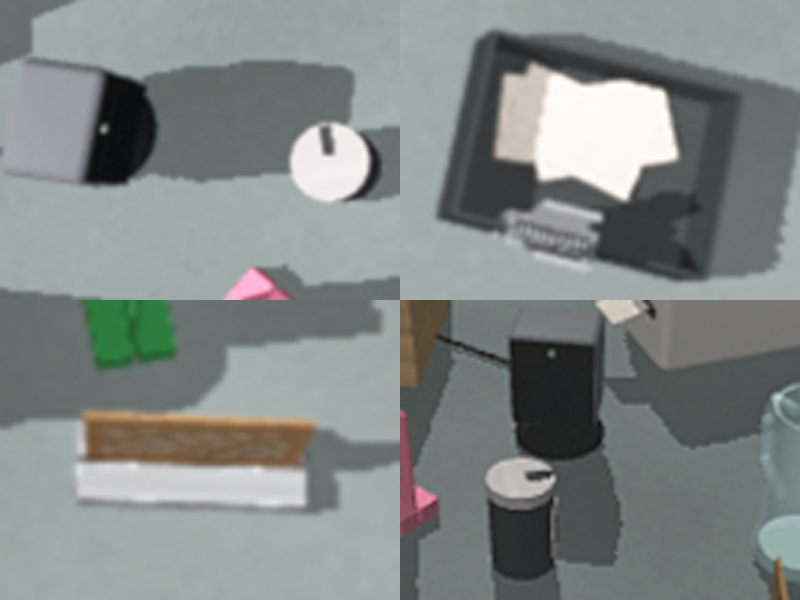

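```bash
python3 - <<'E'
from h import *
c=load('top0'); s=load('side0')
def P(u,v,z,n,c=c):
    p=ray(c,u,v,z); print(n,np.round(p,4)); return p
hsv=cv2.cvtColor(c['color'],cv2.COLOR_RGB2HSV)
m=((hsv[...,1]<30)&(hsv[...,2]>170)).astype(np.uint8); m[:225]=0;m[262:]=0;m[:,:240]=0;m[:,280:]=0
k=max(cv2.findContours(m,0,2)[0],key=cv2.contourArea); (u,v),r=cv2.minEnclosingCircle(k); print('lid',u,v,r)
t=P(u,v,.09,'tin'); r0=P(258.1,232.6,.092,'ridge end'); r1=P(260.4,241,.092,'ridge in')
w=P(182.2,232.2,.13,'scan top front mid')
a=P(184.6,213.3,.13,'scan e1');b=P(179.3,250,.13,'scan e2'); print('len',np.linalg.norm(a-b))
h=lambda d:np.degrees(np.arctan2(d[1],d[0]))
print('ridge ang',h(r0-t),h(r0-r1),'to window',h(w-t),np.linalg.norm((w-t)[:2]))
a=P(319.8,156.1,.115,'card L');b=P(373.2,158.5,.115,'card R'); print(np.linalg.norm(a-b),h(a-b),(a+b)/2)
a=P(409.9,242.5,.05,'tray L');b=P(481.1,259.9,.05,'tray R'); print(np.linalg.norm(a-b),h(a-b),(a+b)/2)
P(440,247,.058,'clip'); P(334,291,.039,'clamp');P(319,223,.005,'adapter');P(373,238,.026,'brush');P(255,150,.0,'stein');P(235,282,.115,'pink')
E
```

```text
lid 259.5 243.0 26.53780746459961
tin [0.4925 0.214  0.09  ]
ridge end [0.5153 0.2173 0.092 ]
ridge in [0.4968 0.2118 0.092 ]
scan top front mid [0.514  0.3717 0.13  ]
scan e1 [0.5542 0.3687 0.13  ]
scan e2 [0.4766 0.3759 0.13  ]
len 0.07790016373016924
ridge ang 8.18275869901065 16.516653000197593 to window 82.26214266840452 0.15916494383822857
card L [0.6825 0.0804 0.115 ]
card R [ 0.6765 -0.0378  0.115 ]
0.11836881803459647 87.09333129585322 [0.67951377 0.02130991 0.115     ]
tray L [ 0.4943 -0.1256  0.05  ]
tray R [ 0.4542 -0.2865  0.05  ]
0.1658023439413939 76.00730570590314 [ 0.47427419 -0.2060376   0.05      ]
clip [ 0.4835 -0.192   0.058 ]
clamp [0.3853 0.0495 0.039 ]
adapter [0.5444 0.084  0.005 ]
brush [ 0.5063 -0.0439  0.026 ]
stein [0.7298 0.245  0.    ]
pink [0.4097 0.2599 0.115 ]
```

```bash
python3 -m crank '[{"xyz":[0,0,0],"angular":[0,0,-8.5],"hand":1},{"xyz":[0,0,0],"angular":[0,0,-8.5],"hand":1},{"xyz":[0,0,0],"angular":[0,0,-8.5],"hand":1},{"xyz":[0,0,0],"angular":[0,0,-8.5],"hand":1},{"xyz":[0,0,0],"angular":[0,0,-8.5],"hand":1},{"xyz":[0,0,0],"angular":[0,0,-8.5],"hand":1},{"xyz":[0,0,0],"angular":[0,0,-8.5],"hand":1},{"xyz":[16,-40,0],"angular":[0,0,0],"hand":1},{"xyz":[16,-40,0],"angular":[0,0,0],"hand":1},{"xyz":[16,-40,0],"angular":[0,0,0],"hand":1}]'
python3 -m crank '[{"xyz":[16,-42,0],"angular":[0,0,0],"hand":1},{"xyz":[16,-42,0],"angular":[0,0,0],"hand":1},{"xyz":[16,-42,0],"angular":[0,0,0],"hand":1},{"xyz":[16,-42,0],"angular":[0,0,0],"hand":1},{"xyz":[16,-42,0],"angular":[0,0,0],"hand":1},{"xyz":[16,-42,0],"angular":[0,0,0],"hand":1},{"xyz":[16,-42,0],"angular":[0,0,0],"hand":1},{"xyz":[16,-42,0],"angular":[0,0,0],"hand":1},{"xyz":[16,-42,0],"angular":[0,0,0],"hand":1},{"xyz":[0,0,0],"angular":[0,0,0],"hand":1}]'
python3 - <<'E'
from h import *
st(); c=snap('wrist','w1'); T=c['camera_from_world']; print(-T[:3,:3].T@T[:3,3],T[2,:3],c['fx'])
E
```

```text
clock: 1.1
ee_pos: [0.247, -0.5236, 0.2217]
tcp_rot: [0.991, -0.135, -0.0, -0.001]
ft_force: [1.4, 0.0, 0.2]
opening: 1.001
clock: 2.1
ee_pos: [0.488, -0.1953, 0.2221]
tcp_rot: [0.991, -0.132, -0.0, -0.001]
ft_force: [-0.8, -0.7, 0.2]
opening: 0.997
t 2.1 p [ 0.488  -0.1953  0.2221] F [-0.8 -0.7  0.2] open 0.997
x [ 0.965 -0.261 -0.   ] y [-0.261 -0.965 -0.001] z [-0.     0.001 -1.   ]
[ 0.50617085 -0.12639819  0.3846101 ] [-0.06314115 -0.23578867 -0.96975095] 352.42658960016445
```

View pics/w1.png

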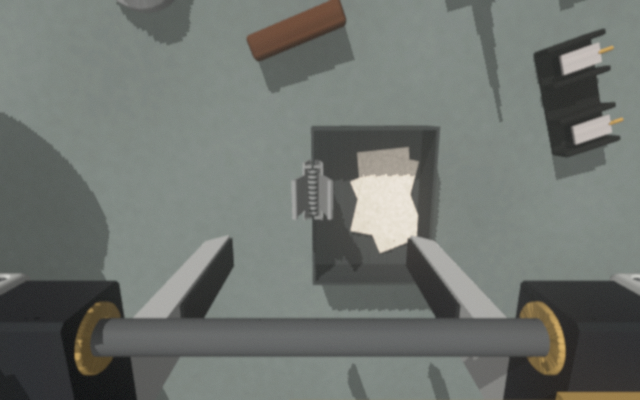

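Wrist view: the clip is on the near wall with its barrel around (313,191) and the handle outer tops at columns 294 and 331. The wall runs from (312,127) to (314,283).

```bash
python3 - <<'E'
from h import *
c=load('w1')
i=cv2.imread('pics/w1.png')
cv2.imwrite('pics/m2.png',np.hstack([cv2.resize(i[140:240,265:365],(500,500),interpolation=cv2.INTER_CUBIC)]))
h=lambda d:np.degrees(np.arctan2(d[1],d[0]))
a=ray(c,312,127,.05);b=ray(c,314,283,.05);print(a,b,np.linalg.norm(a-b),h(a-b),(a+b)/2)
print(ray(c,294,197,.089),ray(c,331,197,.089),ray(c,313,191,.056))
E
```

```text
[ 0.49729991 -0.13323513  0.05      ] [ 0.45729036 -0.28589194  0.05      ] 0.1578127527009225 75.31377223963524 [ 0.47729513 -0.20956353  0.05      ]
[ 0.46776343 -0.18501604  0.089     ] [ 0.49846111 -0.19332624  0.089     ] [ 0.48255212 -0.19066333  0.056     ]
```

View pics/m2.png

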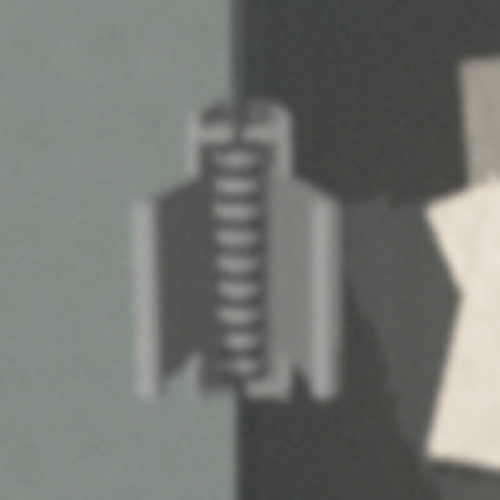

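```bash
python3 -m crank '[{"xyz":[-10,-42,0],"angular":[0,0,0],"hand":1},{"xyz":[-10,-42,0],"angular":[0,0,0],"hand":1},{"xyz":[-10,-42,0],"angular":[0,0,0],"hand":1},{"xyz":[-10,-42,0],"angular":[0,0,0],"hand":1},{"xyz":[-10,-42,0],"angular":[0,0,0],"hand":1},{"xyz":[-10,-42,0],"angular":[0,0,0],"hand":1},{"xyz":[-10,-42,0],"angular":[0,0,0],"hand":1},{"xyz":[-10,-42,0],"angular":[0,0,0],"hand":1},{"xyz":[0,0,0],"angular":[0,0,0],"hand":1}]'
python3 - <<'E'
from h import *
st(); c=snap('wrist','w2')
E
```

```text
clock: 3.05
ee_pos: [0.4986, 0.1484, 0.2222]
tcp_rot: [0.991, -0.133, -0.0, -0.0]
ft_force: [0.2, -0.3, 0.3]
opening: 1.002
t 3.05 p [0.4986 0.1484 0.2222] F [ 0.2 -0.3  0.3] open 1.002
x [ 0.965 -0.263 -0.001] y [-0.263 -0.965 -0.   ] z [-0.001  0.001 -1.   ]
```

View pics/w2.png

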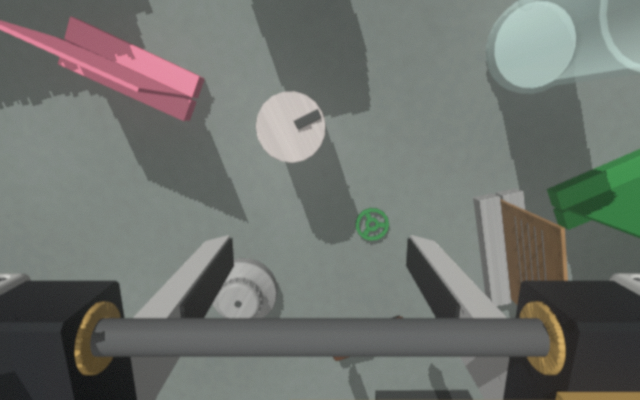

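Wrist view 2: tin lid centred at (291,127), with its ridge running out to (320,116). The card stand is brown/silver at (520,240).

```bash
python3 - <<'E'
from h import *
c=load('w2'); h=lambda d:np.degrees(np.arctan2(d[1],d[0]))
hsv=cv2.cvtColor(c['color'],cv2.COLOR_RGB2HSV)
m=((hsv[...,2]>165)).astype(np.uint8); m[:80]=0;m[175:]=0;m[:,:245]=0;m[:,340:]=0
k=max(cv2.findContours(m,0,2)[0],key=cv2.contourArea); (u,v),r=cv2.minEnclosingCircle(k); print('lid',u,v,r)
t=ray(c,u,v,.09); a=ray(c,320,116,.092); b=ray(c,296,127,.092)
w=np.array([.514,.3717,.09])
print(t,h(a-t),h(a-b),h(w-t))
c=load('w1'); print('clip handle mid',ray(c,312.3,200,.089),ray(c,312.3,192,.054))
E
```

```text
lid 290.175537109375 125.93624877929688 35.55120849609375
[0.49204517 0.21674118 0.09      ] 2.6231878183207225 8.686835391505392 81.93590957977466
clip handle mid [ 0.48224138 -0.1916788   0.089     ] [ 0.48150158 -0.19182164  0.054     ]
```

```bash
python3 -m crank '[{"xyz":[-12,-32,0],"angular":[0,0,0],"hand":1},{"xyz":[-12,-32,0],"angular":[0,0,0],"hand":1},{"xyz":[0,0,40],"angular":[0,0,0],"hand":1},{"xyz":[0,0,40],"angular":[0,0,0],"hand":1},{"xyz":[0,0,30],"angular":[0,0,0],"hand":1},{"xyz":[0,0,20],"angular":[0,0,0],"hand":1},{"xyz":[0,0,12],"angular":[0,0,0],"hand":0.6},{"xyz":[0,0,0],"angular":[0,0,0],"hand":0.25},{"xyz":[0,0,0],"angular":[0,0,0],"hand":0.1},{"xyz":[0,0,0],"angular":[0,0,0],"hand":0.1}]' 12
python3 -m crank '[{"xyz":[0,0,0],"angular":[0,0,0],"hand":0.1},{"xyz":[0,0,0],"angular":[0,0,0],"hand":0.1},{"xyz":[0,0,0],"angular":[0,0,0],"hand":0.1}]' 12
```

```text
clock: 4.1
ee_pos: [0.4943, 0.2138, 0.082]
tcp_rot: [0.991, -0.135, 0.001, -0.0]
ft_force: [0.3, 0.3, 0.4]
opening: 0.698
clock: 4.4
ee_pos: [0.4938, 0.2142, 0.0817]
tcp_rot: [0.991, -0.135, 0.001, -0.0]
ft_force: [-0.9, -0.2, 5.1]
opening: 0.606
```

```bash
python3 -m crank '[{"xyz":[0,0,0],"angular":[0,0,-7.5],"hand":0.1},{"xyz":[0,0,0],"angular":[0,0,-7.5],"hand":0.1},{"xyz":[0,0,0],"angular":[0,0,-7.5],"hand":0.1},{"xyz":[0,0,0],"angular":[0,0,-7.5],"hand":0.1},{"xyz":[0,0,0],"angular":[0,0,-7.5],"hand":0.1},{"xyz":[0,0,0],"angular":[0,0,-7.5],"hand":0.1},{"xyz":[0,0,0],"angular":[0,0,-7.5],"hand":0.1},{"xyz":[0,0,0],"angular":[0,0,-7.5],"hand":0.1},{"xyz":[0,0,0],"angular":[0,0,-7.5],"hand":0.1},{"xyz":[0,0,0],"angular":[0,0,-7.5],"hand":0.1}]'
python3 -m crank '[{"xyz":[0,0,0],"angular":[0,0,0],"hand":0.1},{"xyz":[0,0,0],"angular":[0,0,0],"hand":0.5},{"xyz":[0,0,0],"angular":[0,0,0],"hand":0.8},{"xyz":[0,0,0],"angular":[0,0,0],"hand":0.8},{"xyz":[0,0,-40],"angular":[0,0,0],"hand":0.8},{"xyz":[0,0,-50],"angular":[0,0,0],"hand":0.8},{"xyz":[0,0,-50],"angular":[0,0,0],"hand":0.8},{"xyz":[0,0,0],"angular":[0,0,0],"hand":0.8}]'
python3 - <<'E'
from h import *
s,_=st(); print(s['joint_positions']); c=snap('wrist','w3'); c=snap('top','t3')
E
```

```text
clock: 5.4
ee_pos: [0.495, 0.2145, 0.0818]
tcp_rot: [0.867, 0.498, 0.003, 0.001]
ft_force: [1.4, 0.4, 2.3]
opening: 0.607
clock: 6.2
ee_pos: [0.4968, 0.2149, 0.2284]
tcp_rot: [0.868, 0.496, 0.006, 0.002]
ft_force: [0.9, -0.5, 0.7]
opening: 0.902
t 6.2 p [0.4968 0.2149 0.2284] F [ 0.9 -0.5  0.7] open 0.902
x [0.508 0.861 0.009] y [ 0.861 -0.508  0.01 ] z [ 0.013  0.003 -1.   ]
[ 1.98633611e-01 -2.38878713e-02  1.83894232e+00  3.84028144e-05
  1.31290905e+00 -8.39288926e-01]
```

View pics/w3.png

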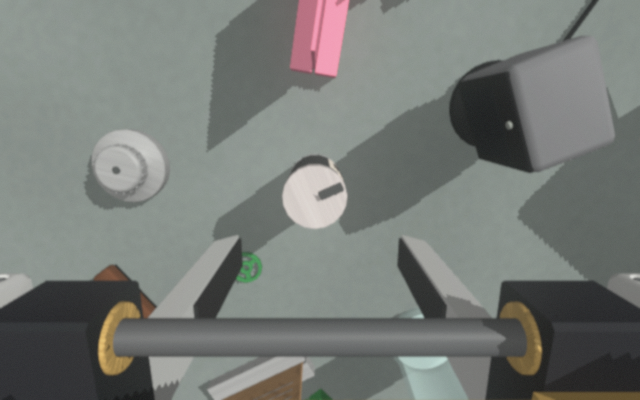

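Wrist view 3: lid centre at (315,196), ridge running to (343,186), and the scanner's top-front edge from (511,72) to (529,170).

```bash
python3 - <<'E'
from h import *
c=load('w3'); h=lambda d:np.degrees(np.arctan2(d[1],d[0]))
hsv=cv2.cvtColor(c['color'],cv2.COLOR_RGB2HSV)
m=((hsv[...,2]>170)).astype(np.uint8); m[:162]=0;m[235:]=0;m[:,:275]=0;m[:,355:]=0
k=max(cv2.findContours(m,0,2)[0],key=cv2.contourArea); (u,v),r=cv2.minEnclosingCircle(k); print('lid',u,v,r)
t=ray(c,u,v,.09); a=ray(c,343,186,.092); b=ray(c,318,196,.092)
e1=ray(c,510,72,.13); e2=ray(c,529,170,.13); w=(e1+e2)/2
print(t,'win',w,np.linalg.norm(e1-e2),'ridge',h(a-t),h(a-b),'need',h(w-t),h(np.array([.514,.3717,.09])-t))
i=cv2.imread('pics/w3.png'); cv2.imwrite('pics/m3.png',cv2.resize(i[140:250,260:370],(440,440),interpolation=cv2.INTER_CUBIC))
c=load('t3');print(proj(c,t))
E
```

```text
lid 316.84234619140625 193.76043701171875 35.63428497314453
[0.49250058 0.21666351 0.09      ] win [0.51405645 0.37425452 0.13      ] 0.0728999066198373 ridge 77.33175091298102 81.68753259039279 need 82.2112124855258 82.10495841013075
[258.30151517 243.02205711]
```

View pics/m3.png

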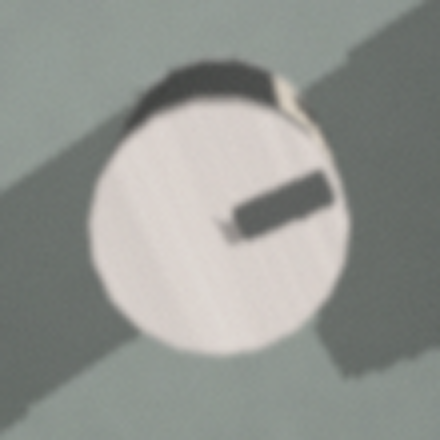

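Ridge direction is about 80° against 82° needed, and the tin is on its spot and released. Next is the clip.

```bash
python3 -m crank '[{"xyz":[0,0,0],"angular":[0,0,8.2],"hand":0.8},{"xyz":[0,0,0],"angular":[0,0,8.2],"hand":0.8},{"xyz":[0,0,0],"angular":[0,0,8.2],"hand":0.8},{"xyz":[0,0,0],"angular":[0,0,8.2],"hand":0.8},{"xyz":[0,0,0],"angular":[0,0,8.2],"hand":0.8},{"xyz":[0,0,0],"angular":[0,0,8.2],"hand":0.8},{"xyz":[0,0,0],"angular":[0,0,8.2],"hand":0.8},{"xyz":[0,0,0],"angular":[0,0,8.2],"hand":0.8},{"xyz":[0,0,0],"angular":[0,0,8.2],"hand":0.8},{"xyz":[0,0,0],"angular":[0,0,0],"hand":0.8}]'
python3 -m crank '[{"xyz":[10,44,0],"angular":[0,0,0],"hand":0.8},{"xyz":[10,44,0],"angular":[0,0,0],"hand":0.8},{"xyz":[10,44,0],"angular":[0,0,0],"hand":0.8},{"xyz":[10,44,0],"angular":[0,0,0],"hand":0.8},{"xyz":[10,44,0],"angular":[0,0,0],"hand":0.8},{"xyz":[10,44,0],"angular":[0,0,0],"hand":0.8},{"xyz":[10,44,0],"angular":[0,0,0],"hand":0.8},{"xyz":[10,44,0],"angular":[0,0,0],"hand":0.8},{"xyz":[10,44,0],"angular":[0,0,0],"hand":0.8},{"xyz":[0,0,0],"angular":[0,0,0],"hand":0.8}]'
python3 - <<'E'
from h import *
s,r=st(); p=np.array([.482,-.1917,.076]); print('tool delta mm',np.round(1000*r.inv().apply(p-s['ee_pos']),1)); print(s['joint_positions'])
E
```

```text
clock: 7.3
ee_pos: [0.4915, 0.2136, 0.2176]
tcp_rot: [0.992, -0.125, -0.002, 0.001]
ft_force: [0.4, 0.2, 0.1]
opening: 0.901
clock: 8.3
ee_pos: [0.4813, -0.1958, 0.2189]
tcp_rot: [0.992, -0.126, -0.001, -0.0]
ft_force: [0.6, 1.0, -0.6]
opening: 0.899
t 8.3 p [ 0.4813 -0.1958  0.2189] F [ 0.6  1.  -0.6] open 0.899
x [ 0.968 -0.25  -0.002] y [-0.25  -0.968  0.   ] z [-0.002  0.001 -1.   ]
tool delta mm [  0.   -4.2 142.9]
[-6.04409696e-01 -5.86591369e-02  1.89028790e+00 -9.56732777e-04
  1.31222191e+00 -3.51614015e-01]
```

```bash
python3 -m crank '[{"xyz":[0,-4,40],"angular":[0,0,-0.5],"hand":0.8},{"xyz":[0,0,40],"angular":[0,0,0],"hand":0.6},{"xyz":[0,0,30],"angular":[0,0,0],"hand":0.4},{"xyz":[0,0,20],"angular":[0,0,0],"hand":0.2},{"xyz":[0,0,12],"angular":[0,0,0],"hand":0},{"xyz":[0,0,0],"angular":[0,0,0],"hand":-0.1},{"xyz":[0,0,0],"angular":[0,0,0],"hand":-0.1},{"xyz":[0,0,0],"angular":[0,0,0],"hand":-0.1}]' 20
python3 - <<'E'
from h import *
s,r=st(); c=snap('side','s4'); i=cv2.imread('pics/s4.png')
u,v=proj(c,s['ee_pos']); print(u,v); u,v=int(u),int(v)
x0=max(0,u-80);y0=max(0,min(280,v-60)); cv2.imwrite('pics/s4c.png',cv2.resize(i[y0:y0+120,x0:x0+160],(800,600),interpolation=cv2.INTER_CUBIC))
E
```

```text
clock: 9.1
ee_pos: [0.4843, -0.1885, 0.0798]
tcp_rot: [0.993, -0.12, 0.001, 0.001]
ft_force: [-0.6, 0.3, -0.6]
opening: 0.448
t 9.1 p [ 0.4843 -0.1885  0.0798] F [-0.6  0.3 -0.6] open 0.448
x [ 0.971 -0.238  0.002] y [-0.238 -0.971  0.001] z [ 0.002 -0.001 -1.   ]
281.96591387949024 321.56164573534363
```

View pics/s4c.png

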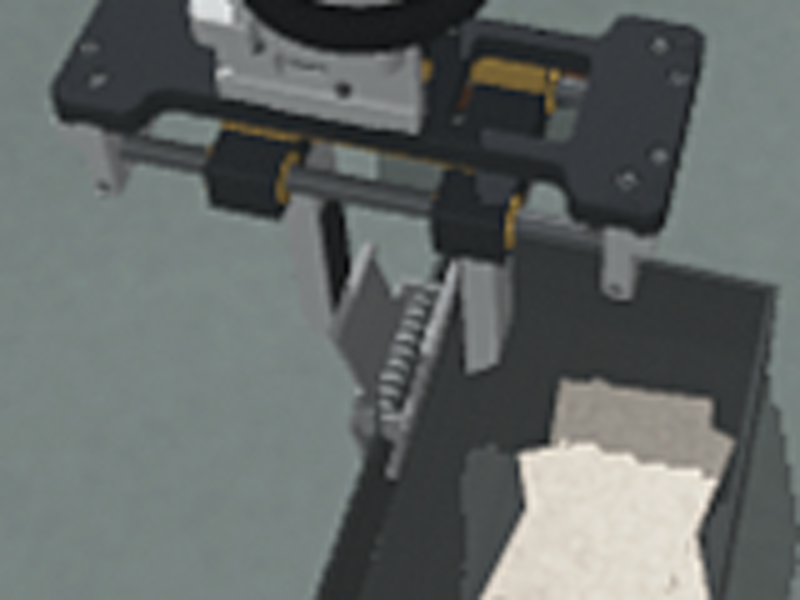

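Side crop: the fingers straddle both handles outside the barrel, with the clip centre about 4 mm nearer the camera. I'll shift by that and squeeze.

```bash
python3 -m crank '[{"xyz":[-1,4,2],"angular":[0,0,0.8],"hand":-0.1},{"xyz":[0,0,0],"angular":[0,0,0],"hand":-0.3},{"xyz":[0,0,0],"angular":[0,0,0],"hand":-0.5},{"xyz":[0,0,0],"angular":[0,0,0],"hand":-0.8},{"xyz":[0,0,0],"angular":[0,0,0],"hand":-1},{"xyz":[0,0,0],"angular":[0,0,0],"hand":-1},{"xyz":[0,0,0],"angular":[0,0,0],"hand":-1}]' 20
python3 -m crank '[{"xyz":[0,0,0],"angular":[0,0,0],"hand":-1},{"xyz":[0,0,0],"angular":[0,0,0],"hand":-1}]' 20
python3 - <<'E'
from h import *
st()
E
```

```text
clock: 9.85
ee_pos: [0.4827, -0.1927, 0.0786]
tcp_rot: [0.992, -0.127, 0.001, 0.001]
ft_force: [-2.3, 2.3, 9.3]
opening: 0.162
clock: 10.05
ee_pos: [0.4827, -0.1927, 0.0786]
tcp_rot: [0.992, -0.127, 0.001, 0.001]
ft_force: [-2.4, 1.5, 10.4]
opening: 0.168
t 10.05 p [ 0.4827 -0.1927  0.0786] F [-2.4  1.5 10.4] open 0.168
x [ 0.968 -0.252  0.003] y [-0.252 -0.968  0.001] z [ 0.002 -0.002 -1.   ]
```

```bash
python3 -m crank '[{"xyz":[0,0,-5],"angular":[0,0,0],"hand":-1},{"xyz":[0,0,-10],"angular":[0,0,0],"hand":-1},{"xyz":[0,0,-15],"angular":[0,0,0],"hand":-1},{"xyz":[0,0,-20],"angular":[0,0,0],"hand":-1},{"xyz":[0,0,-30],"angular":[0,0,0],"hand":-1},{"xyz":[0,0,-30],"angular":[0,0,0],"hand":-1},{"xyz":[0,0,-25],"angular":[0,0,0],"hand":-1},{"xyz":[0,0,0],"angular":[0,0,0],"hand":-1},{"xyz":[0,0,0],"angular":[0,0,0],"hand":-1},{"xyz":[0,0,0],"angular":[0,0,0],"hand":-1}]'
python3 - <<'E'
from h import *
s,r=st(); c=snap('top','t5'); d=snap('wrist','w5'); e=snap('side','s5')
i=cv2.imread('pics/t5.png'); w=cv2.imread('pics/w5.png'); q=cv2.imread('pics/s5.png')
u,v=proj(e,s['ee_pos']); u,v=int(u),int(v); print(u,v)
f=lambda i,x,y,w,h:cv2.resize(i[y:y+h,x:x+w],(400,300),interpolation=cv2.INTER_CUBIC)
x0=max(u-60,0);y0=max(v-30,0)
cv2.imwrite('pics/m5.png',np.vstack([np.hstack([f(q,x0,y0,120,90),f(w,240,160,160,120)]),np.hstack([f(i,300,130,93,70),f(w,0,0,640,400)])]))
E
```

```text
clock: 11.05
ee_pos: [0.4805, -0.1912, 0.2095]
tcp_rot: [0.992, -0.127, -0.001, -0.001]
ft_force: [-0.7, -0.2, -2.1]
opening: 0.167
t 11.05 p [ 0.4805 -0.1912  0.2095] F [-0.7 -0.2 -2.1] open 0.167
x [ 0.968 -0.252 -0.003] y [-0.252 -0.968 -0.001] z [-0.003  0.002 -1.   ]
274 271
```

View pics/m5.png

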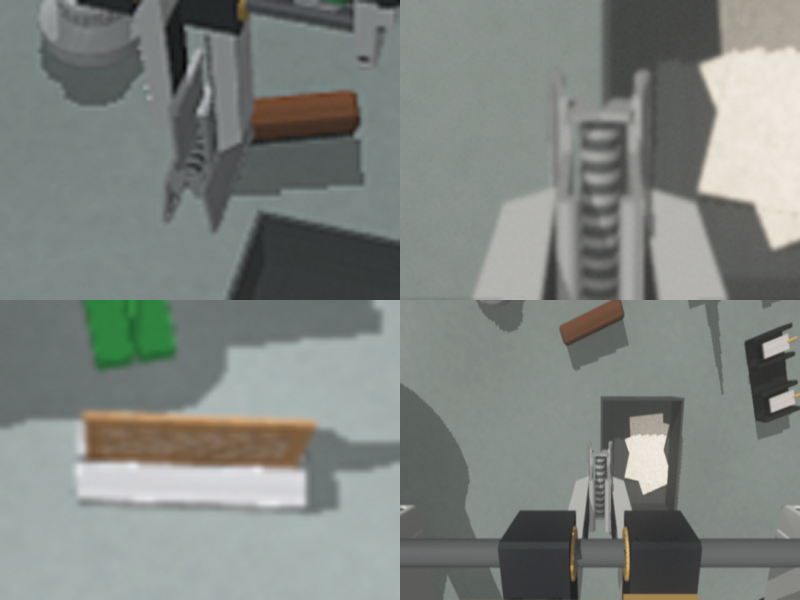

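Crops: the clip is lifted clear, gripped near its middle with jaws spread. Now over the card.

```bash
python3 -m crank '[{"xyz":[0,0,0],"angular":[0,0,-4],"hand":-1},{"xyz":[0,0,0],"angular":[0,0,-4],"hand":-1},{"xyz":[0,0,0],"angular":[0,0,-3.7],"hand":-1},{"xyz":[15,-18,0],"angular":[0,0,0],"hand":-1},{"xyz":[29,-34,0],"angular":[0,0,0],"hand":-1},{"xyz":[29,-34,0],"angular":[0,0,0],"hand":-1},{"xyz":[29,-34,0],"angular":[0,0,0],"hand":-1},{"xyz":[29,-34,0],"angular":[0,0,0],"hand":-1},{"xyz":[29,-34,0],"angular":[0,0,0],"hand":-1},{"xyz":[19,-22,0],"angular":[0,0,0],"hand":-1}]'
python3 -m crank '[{"xyz":[9,-12,0],"angular":[0,0,0],"hand":-1},{"xyz":[0,0,0],"angular":[0,0,0],"hand":-1},{"xyz":[0,0,0],"angular":[0,0,0],"hand":-1}]'
python3 - <<'E'
from h import *
s,r=st(); d=snap('wrist','w6'); e=snap('side','s6')
w=cv2.imread('pics/w6.png'); q=cv2.imread('pics/s6.png')
u,v=proj(e,[.6795,.0213,.115]); print(u,v); u,v=int(u),int(v)
f=lambda i,x,y,w,h:cv2.resize(i[y:y+h,x:x+w],(400,400*h//w),interpolation=cv2.INTER_CUBIC)
print(u-60,v-80)
cv2.imwrite('pics/m6.png',np.hstack([cv2.resize(w[100:300,220:420],(480,480),interpolation=cv2.INTER_CUBIC),cv2.resize(q[v-90:v+90,u-60:u+60],(320,480),interpolation=cv2.INTER_CUBIC)]))
E
```

```text
clock: 12.2
ee_pos: [0.6719, 0.0114, 0.21]
tcp_rot: [1.0, -0.024, -0.001, -0.0]
ft_force: [-0.8, -0.9, -0.1]
opening: 0.168
clock: 12.5
ee_pos: [0.6798, 0.0197, 0.2108]
tcp_rot: [1.0, -0.025, -0.001, 0.0]
ft_force: [-0.0, 0.2, -0.1]
opening: 0.163
t 12.5 p [0.6798 0.0197 0.2108] F [-0.   0.2 -0.1] open 0.163
x [ 0.999 -0.051 -0.001] y [-0.051 -0.999  0.   ] z [-0.001 -0.    -1.   ]
383.35845441394633 219.2476937916234
323 139
```

View pics/m6.png

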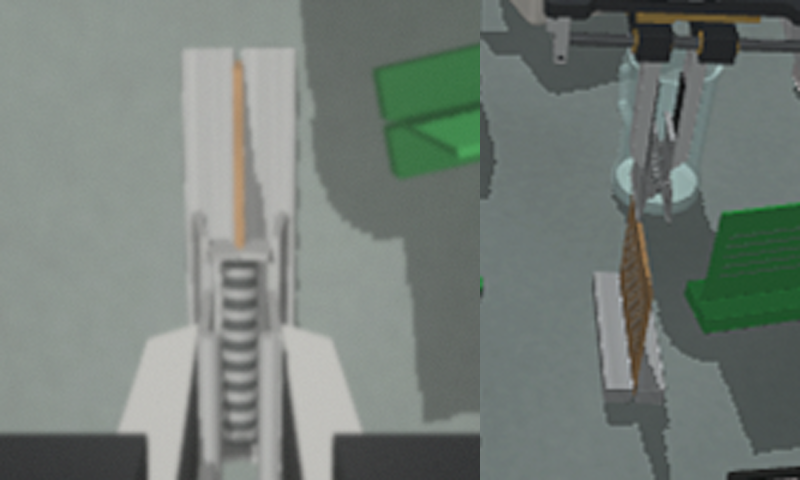

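```bash
python3 - <<'E'
from h import *
c=load('w6'); e=load('s6')
a=ray(c,319.5,125.5,.115); b=ray(c,319.8,200,.115); print('card far end',a,'mid y',a[1]-.06,b)
for z in (.146,.151,.156,.161): print(z,proj(e,[.6892,-.009,z]),proj(e,[.6705,-.008,z]))
E
```

```text
card far end [0.68271462 0.08497671 0.115     ] mid y 0.02497670965117095 [0.68015709 0.0303391  0.115     ]
0.146 [392.72281459 217.96923607] [382.98036389 217.64975355]
0.151 [393.08763182 216.0339493 ] [383.300946   215.71326652]
0.156 [393.45577392 214.08102474] [383.62444945 213.75913304]
0.161 [393.82728655 212.11022018] [383.95091436 211.78711082]
```

```bash
python3 -m crank '[{"xyz":[0,-4,0],"angular":[0,0,0],"hand":-1},{"xyz":[0,0,10],"angular":[0,0,0],"hand":-1},{"xyz":[0,0,12],"angular":[0,0,0],"hand":-1},{"xyz":[0,0,12],"angular":[0,0,0],"hand":-1},{"xyz":[0,0,10],"angular":[0,0,0],"hand":-1},{"xyz":[0,0,8],"angular":[0,0,0],"hand":-1},{"xyz":[0,0,6],"angular":[0,0,0],"hand":-1},{"xyz":[0,0,3],"angular":[0,0,0],"hand":-1},{"xyz":[0,0,0],"angular":[0,0,0],"hand":-1},{"xyz":[0,0,0],"angular":[0,0,0],"hand":-1}]'
python3 - <<'E'
from h import *
s,r=st(); d=snap('wrist','w7'); e=snap('side','s7')
w=cv2.imread('pics/w7.png'); q=cv2.imread('pics/s7.png')
cv2.imwrite('pics/m7.png',np.hstack([cv2.resize(w[120:240,260:380],(400,400),interpolation=cv2.INTER_CUBIC),cv2.resize(q[170:270,345:425],(400,500),interpolation=cv2.INTER_CUBIC)[:400]]))
print(proj(e,[s['ee_pos'][0]+.0095,s['ee_pos'][1]-.029,s['ee_pos'][2]-.0546]),proj(e,[.6795,-.036,.115]))
E
```

```text
clock: 13.6
ee_pos: [0.681, 0.0244, 0.151]
tcp_rot: [1.0, -0.025, 0.0, 0.0]
ft_force: [0.0, 0.7, -1.7]
opening: 0.167
t 13.6 p [0.681  0.0244 0.151 ] F [ 0.   0.7 -1.7] open 0.167
x [ 0.999 -0.051  0.001] y [-0.051 -0.999  0.   ] z [ 0.001 -0.    -1.   ]
[389.56022659 234.72037614] [387.83179834 239.4137929 ]
```

View pics/m7.png

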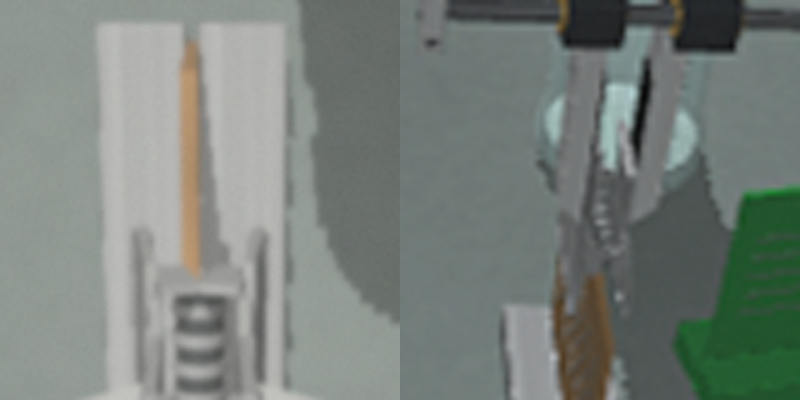

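```bash
python3 - <<'E'
from h import *
c=load('w7'); e=load('s7')
for z in np.arange(.088,.112,.003):
    a=ray(c,302.5,189,z); b=ray(c,338,189,z); n=ray(e,389,231,z); print(round(z,3),np.round(a,4)[:2],np.round(b,4)[:2],'near',np.round(n,4)[:2],'len',round(a[1]-n[1],4),'sep',round(b[0]-a[0],4))
print('edge at y=-.005',proj(e,[.68,-.005,.115]))
w=cv2.imread('pics/w7.png'); q=cv2.imread('pics/s7.png')
cv2.imwrite('pics/m8.png',np.hstack([cv2.resize(w[175:235,290:350],(400,400),interpolation=cv2.INTER_CUBIC),cv2.resize(q[200:250,365:405],(400,500),interpolation=cv2.INTER_CUBIC)[:400]]))
E
```

```text
0.088 [0.671  0.0507] [0.6942 0.0496] near [0.6936 0.0147] len 0.036 sep 0.0231
0.091 [0.6712 0.0513] [0.694  0.0502] near [0.6927 0.0116] len 0.0397 sep 0.0228
0.094 [0.6714 0.0519] [0.6939 0.0508] near [0.6918 0.0085] len 0.0434 sep 0.0225
0.097 [0.6716 0.0525] [0.6938 0.0514] near [0.6909 0.0055] len 0.0471 sep 0.0222
0.1 [0.6717 0.0531] [0.6936 0.052 ] near [0.69   0.0024] len 0.0507 sep 0.0219
0.103 [0.6719 0.0537] [0.6935 0.0526] near [ 0.6891 -0.0007] len 0.0544 sep 0.0216
0.106 [0.6721 0.0543] [0.6933 0.0533] near [ 0.6882 -0.0037] len 0.0581 sep 0.0213
0.109 [0.6723 0.0549] [0.6932 0.0539] near [ 0.6873 -0.0068] len 0.0618 sep 0.021
0.112 [0.6724 0.0555] [0.6931 0.0545] near [ 0.6864 -0.0099] len 0.0654 sep 0.0207
edge at y=-.005 [385.59557651 228.20296911]
```

Viewer limit reached. Two-view triangulation puts the tips about 11 mm below the edge, while the grasp geometry says about 18 mm. The clip sits about 1.4 mm to +x of the card. I'll correct both by going 3 mm lower and 1.5 mm back, then check numerically.

```bash
python3 -m crank '[{"xyz":[-0.8,0,1],"angular":[0,0,0],"hand":-1},{"xyz":[-0.7,0,2],"angular":[0,0,0],"hand":-1},{"xyz":[0,0,0],"angular":[0,0,0],"hand":-1},{"xyz":[0,0,0],"angular":[0,0,0],"hand":-1},{"xyz":[0,0,0],"angular":[0,0,0],"hand":-1},{"xyz":[0,0,0],"angular":[0,0,0],"hand":-1}]'
python3 - <<'E'
from h import *
st(); c=snap('wrist','w9'); snap('side','s9'); t=snap('top','t9')
for fn in ('w6','w7','w9'):
    d=load(fn); hsv=cv2.cvtColor(d['color'],cv2.COLOR_RGB2HSV)
    m=(hsv[...,0]>8)&(hsv[...,0]<22)&(hsv[...,1]>80)&(hsv[...,2]>120); m[:,:290]=0;m[:,350:]=0;m[:100]=0;m[215:]=0
    print(fn,[(y,round(np.flatnonzero(m[y]).mean(),1)) for y in range(110,210,12) if m[y].any()], 'rows',np.flatnonzero(m.any(1))[[0,-1]])
g=cv2.cvtColor(c['color'],cv2.COLOR_RGB2GRAY)
for y in (192,197): print(y,g[y,292:350])
a=load('top0')['color'].astype(int); d=np.abs(a-t['color']).sum(2)
for n,(x,y,r) in dict(tin=(260,243,14),tray=(450,226,40),adapter=(319,223,8),brush=(373,238,18),clamp=(334,293,16),holder=(423,135,22),stein=(255,138,22)).items(): print(n,(d[y-r:y+r,x-r:x+r]>60).mean().round(3))
E
```

```text
clock: 14.3
ee_pos: [0.6792, 0.0245, 0.1475]
tcp_rot: [1.0, -0.025, 0.0, -0.0]
ft_force: [0.2, -0.4, -0.8]
opening: 0.167
t 14.3 p [0.6792 0.0245 0.1475] F [ 0.2 -0.4 -0.8] open 0.167
x [ 0.999 -0.051  0.   ] y [-0.051 -0.999 -0.   ] z [ 0.  0. -1.]
w6 [(134, np.float64(319.0)), (146, np.float64(319.0)), (158, np.float64(319.0)), (170, np.float64(319.0)), (182, np.float64(319.0)), (194, np.float64(319.5))] rows [127 202]
w7 [(134, np.float64(317.0)), (146, np.float64(316.5)), (158, np.float64(316.5)), (170, np.float64(316.5)), (182, np.float64(316.5)), (194, np.float64(316.5))] rows [134 201]
w9 [(134, np.float64(319.5)), (146, np.float64(319.5)), (158, np.float64(319.5)), (170, np.float64(319.5)), (182, np.float64(319.5)), (194, np.float64(320.5))] rows [134 202]
192 [153 167 177 184 184 187 179 159 142 141 149 154 149 149 168 179 183 183
 183 184 184 183 183 180 174 164 158 154 154 154 151 141 134 133 133 136
 145 165 175 177 177 172 163 155 154 146 130 129 148 169 181 181 180 178
 172 156 140 144]
197 [156 173 181 184 185 186 178 161 143 132 137 149 156 163 171 177 182 182
 182 180 184 184 182 180 174 167 160 158 157 157 149 140 134 133 135 131
 131 130 133 146 165 167 162 154 139 117 109 125 154 173 181 183 181 177
 171 153 131 128]
tin 0.347
tray 0.123
adapter 0.785
brush 0.697
clamp 0.801
holder 0.079
stein 0.0
```

```bash
python3 - <<'E'
from h import *
print(env.finish_job()); st()
E
```

```text
the job is handed in; nothing more can be done
None
the job is handed in; nothing more can be done
```

The job is handed in at about 14.5 s of the 51 s allowed. The tin's label faces the scanner, and the clip is held open over the middle of the card's top edge. No verdict was reported.

**Tin:** I turned it about 75° where it stood and let go. Afterwards the ridge pointed at about 80°, against 82° needed to face the window. The tin's position changed by less than 1 mm.

**Clip:** I squeezed it with 20 N until the gripper stopped at about 15.7 mm, which matches its full-squeeze stop. I then lifted it off the wall and brought it down over the card.

**Last checks over the card:**

| Check | Result |
|---|---|
| Across the card | Edge centred between the jaws to within 1 mm |
| Angle to the edge | Parallel to within about 1° |
| Along the edge | Within about 5 mm of the middle |
| External force | At noise level, under 1 N; no sign of contact |

**Where the checks disagreed:**
- **Tip depth:** the grasp geometry puts the jaw tips about 22 mm below the edge, while two-camera triangulation says about 14 mm. Both are inside the 8–26 mm window.
- **Final top view:** the arm hid or shaded several items, so it could not confirm that the tin, adapter, brush or clamp stayed put. I saw no contact with them after the tin was released.
- **Tray:** I only checked its position by eye, after the lift, and did not measure it again.

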